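# Move the charged battery pack from the charger to the light panel

## Task

The light panel for examining paper needs power: press the orange catch on the charger so that the blue battery pack springs loose, take the pack off the charger, and slide it along the light panel's rail until its catch clicks and holds it. Push and pull gently: never force the pack against either dock, and leave the brush, the eraser block and the sprayer where they are.

Things in the scene. Friction and masses are not known exactly. Their poses are not given: they have to be found in the camera images.
- pack: Pack, 0.32 kg: slick black base flange 84 long (x) x 66 wide (y) x 8 high, on it a blue block 84 x 46 wide, top at z=60 mm. Origin: centre of the underside; x along the slide. Grip the block across its 46 mm from above, fingertips at least 20 above the underside (above the lips). Starts latched, centre at about x=-2 in the charger's frame. Its x points the same way in both docks.
- charger: Black fixed charger with a rail. Origin: on the table under the rail; x along the rail inwards, y left, z up. Rail floor z=14 mm, 84 wide, x=-115 to 50; grey housing 55 high beyond. An orange spring catch crosses the floor: vertical face 5 high at x=-44 behind the pack, ramped down to x=-73. Pressed 5 to 7 mm down it frees the pack, which a spring ejector (4 to 7 N) pushes out 9 mm to -x.
- charger_mouth (a point): Rail floor where the charger's lips begin (x=-12 mm, y=0, z=14 in the charger's frame). From here 56 mm to +x lips overhang the pack's flange: underside 11 and top 16 above the floor, 52 apart; walls 72 apart, flared to about 80 at 23 mm to -x. With the pack's centre 60 or more to -x of here it is clear of the lips and lifts straight up.
- charger_pad (a point): Centre of the top of the orange press pad of the charger's catch, beside the rail on +y; 26 (x) x 28 (y) mm; 22 mm above the table, moves straight down at most 7 mm. Axes as the charger's. Pressing takes about 5 to 12 N, as the pack rubs on the catch.
- panel: White light panel fixed on the table, a rail like the charger's on its near edge (same frame, floor and catch shape); glowing sheet 190 x 200, 14 mm high, beyond the end stop. Catch, ejector and grey end stop (64 high) sit on an adjustable carriage: the latched place of the pack's centre differs, anywhere from x=-16 to x=+4 mm, and is not measured: feel for it. A hard stop is 3.5 mm beyond it.
- panel_mouth (a point): Rail floor where the panel's lips begin (x=-12 mm, y=0, z=14 in the panel's frame); lips, walls and flare as on the charger. Set the pack down with its centre about 58 mm to -x of here (on the ramped catch, which yields at 3 N), then slide to +x. The ejector is met 9 mm before the latched place; up to about 15 N there; the catch then clicks up behind and the ejector holds the pack against it.
- charger_catch (a joint): Charger's catch: metres pressed down; 0 = up, 0.005 or more = clear of the pack, 0.007 = bottom.
- charger_ejector (a joint): Charger's ejector: metres pushed in; 0 = fully out, about 0.009 with the pack latched, 0.0125 at the pack's hard stop.
- panel_catch (a joint): Panel's catch: metres pressed down; 0 = up, about 0.005 while the pack lies over it, back to 0 when it has clicked up behind the pack.
- panel_ejector (a joint): Panel's ejector: metres pushed in; 0 = fully out, about 0.009 with the pack latched, 0.0125 at the hard stop.
- eraser: Bystander: dark rubber eraser block 60 x 35 x 18 mm; origin at the centre of its underside.
- brush: Bystander: flat wooden paste brush lying down, handle to -x, 170 x 80 x 16 mm overall; origin on the table in the head's rear part, 10 mm behind the head's centre.
- sprayer: Bystander: standing white pump sprayer, 104 mm in diameter, 250 mm high; origin at the centre of its underside.
There are look-alikes about, which are no part of the job. Leave any purple or turquoise look-alike of the pack alone.

How it is judged:
By the outcome, as a careful person would: the job done as asked, in the order asked, and still so for the second after the job is handed in, with the robot touching nothing.
It also fails if it takes over 59 s, if anything falls off the work surface, if the arm or the gripper's body presses on something with over 40 N, if the wrist force passes 120 N, or if a joint passes its speed limit or range.

## Robot

A 6-joint arm with a two-finger parallel gripper is mounted at the origin on the work surface. World frame = base frame: x ahead of the robot, y to its left, z up, the work surface at z = 0. Lengths are in mm, angles in rad, forces in N, time in s.
With the tool pointing down it reaches from about 250 to 775 mm from the base axis. Payload 4 kg.
Tool frame: the origin (TCP) lies at the very end of the fingers, on their centre line; the grasp point (between the pads) lies bot.grip_point_offset behind it (bot.grip_point_offset is the distance from the TCP to the grasp point, in mm); z points along the fingers, y is the line along which they close (so a half turn about z gives the same grasp; the last joint's range is limited). The gripper opens to 94 mm and grips with 3 to 60 N. Pads are 16 mm wide; open, the fingers measure 119 mm over their backs; the gripper's body (75 mm by 177 mm) begins 78 mm behind the grasp point.
Start: joints at [1.053, 0.087, 1.371, -0, 1.684, -0.103], TCP at [221.665, 503.373, 205.506] pointing down, gripper open.
Joint ranges: [-3.1, 3.1], [-0.76, 2.03], [0.27, 2.55], [-1.08, 4.22], [0.17, 2.65], [-2.57, 2.57]. Speed limits (rad/s): [2.79, 2.79, 3.14, 3.14, 3.14, 3.14].

## Interface

Orientations are given as [roll, pitch, yaw] about the fixed x, y, z axes, in that order (R = Rz(yaw) Ry(pitch) Rx(roll)).
In Python, from bench import bot gives the robot as it stands. The module is installed in compiled form; this text tells all that it offers.
- The arm moves only by the tool send_rows, never from a script. Its argument "increments" is a list of rows, each an object with "xyz": the shift along the tool's x, y, z in mm, a list of three; "yaw": the turn about the tool's z in rad. A call has 1 to 20 rows; each row shifts and turns the commanded pose from where the row before left it, along the tool's axes as they then stand; what a row does not reach is not made up. A row lasts 1/12 s, in which the tool goes at most 41.7 mm and 7.16 degrees, less where a joint would pass 70% of its speed; a pose out of reach is approached as far as the arm can. A call with a gripper value outside its range is refused whole. "jaw" is the finger opening in mm, from 0 to 94, set as the call begins (left out, the last holds). The fingers move at their own pace and stop on an object; the grip force is fixed at half the most. Time passes only in rows, so rows that do not move let the fingers close. It gives the time, the measured TCP pose, the force, the opening and the grip force at its end, in the units of the state.
- bot.read_state(): the state, without advancing time (a new reading comes with each control period).
- bot.capture(name): name is "scene" or "top" or "wrist"; returns a dict with "color" (420x560x3 uint8, red, green, blue), "fx", "fy", "cx", "cy" (pixels), "R" (3x3) and "t" (3): a world point X has camera coordinates R X + t. Camera axes: x right, y down, z forward; pixel columns grow to the right and rows downward; lengths in mm; the calibration is good to about 2 mm. The wrist camera is an equidistant fisheye: a pixel r from the principal point sees the ray r / f radians off the axis. A picture is of the moment at which its call begins. There is no depth.
- bot.hand_in(): hands the job in; it is judged then, once.
Trained networks look in a picture, given as the dict that the camera call returned (one of the last four; its "shot" number tells which), for a name from the list of things; names that differ only in an ending like _2 or _b are one class to them, and where a whole thing is asked for, a point or a joint stands for the part that bears it (a point fixed in the world has none). Each returns a list of dicts, best first, with "confidence" (0 to 1); they miss things now and then, are a little off and sometimes report something else, mostly with a low value. They report only what shows in the picture. A call takes as long as a camera call. They do not tell look-alikes from the thing itself.
- bot.outline_of(picture, name): "mask" (420x560 bool, what is visible of it) and "box" ([left, top, right, bottom] in pixels, round what is visible of it).
- bot.tip_of(picture, name): "at" ([column, row] in pixels: a listed point, or the origin of a listed thing).
The state is a dict: "time": time; "joints": joint angles; "qvel": joint speeds; "tau": joint torques, N m; "eef_pos": TCP position; "tool_rot": TCP orientation; "wrist_force": force on the tool from outside, world axes, zero at the start; "moment": the same for the moment, N m; "gripper_width": finger opening in mm; "grasp_force": force on a finger pad.
Only numpy, scipy, OpenCV 4.12 (cv2) and the standard library are available. Lean on these libraries where they do the work, as an engineer would, in place of code of your own. Each camera call takes 0.05 s, during which the arm holds its last target. There are 200 camera calls.

## Working session

There is one attempt and no reset: what is moved stays moved. The work goes in short steps, Python scripts to look and compute and a tool call to move; the robot and the scene stay as the last step left them, time stands still between calls to the robot, and variables do not carry over. Pictures are saved under pics/ and viewed, at most 11 in all, crops included, and the job is handed in when it is done.

Besides the shell and the picture viewer there is one more tool, called after "Request:" as name(argument=value, ...), one argument or row to a line, values as JSON. send_rows: Moves the arm, as the interface text tells. Its arguments: {"type":"object","properties":{"increments":{"type":"array"},"jaw":{"type":"number"}},"required":["increments"]}

```bash
mkdir -p pics
cat > h.py <<'E'
import numpy as np, cv2
from bench import bot
def ray(p,px):
    R=np.array(p['R']);t=np.array(p['t']);c=-R.T@t
    d=np.array([(px[0]-p['cx'])/p['fx'],(px[1]-p['cy'])/p['fy'],1.])
    return c,R.T@d
def onz(p,px,z):
    c,d=ray(p,px);return c+d*(z-c[2])/d[2]
def tri(rs):
    A=np.zeros((3,3));b=np.zeros(3)
    for c,d in rs:
        d=d/np.linalg.norm(d);P=np.eye(3)-np.outer(d,d);A+=P;b+=P@c
    return np.linalg.solve(A,b)
E
python3 - <<'E'
from h import *
ps={n:bot.capture(n) for n in('scene','top')}
for n,p in ps.items():
    cv2.imwrite(f'pics/{n}0.png',p['color'][:,:,::-1])
    c=-np.array(p['R']).T@np.array(p['t']);print(n,c.round(),p['fx'])
    for k,z in dict(pack=14,charger=0,charger_mouth=14,charger_pad=22,panel=0,panel_mouth=14,eraser=0,brush=0,sprayer=0).items():
        print(k,[(np.round(o['at']).tolist(),round(o['confidence'],2),onz(p,o['at'],z).round(1)[:2].tolist()) for o in bot.tip_of(p,k)[:4]])
s=bot.read_state();print(s['time'],s['tool_rot'],s['eef_pos'],bot.grip_point_offset)
E
```

```text
scene [1115. -672.  713.] 473.606225851092
pack [([210.0, 308.0], 0.86, [607.7, -313.5]), ([188.0, 224.0], 0.72, [380.2, -177.1]), ([250.0, 254.0], 0.65, [560.4, -155.5]), ([251.0, 261.0], 0.26, [579.6, -170.1])]
charger [([250.0, 262.0], 0.65, [570.0, -164.0])]
charger_mouth [([246.0, 255.0], 0.67, [557.3, -164.7])]
charger_pad [([248.0, 256.0], 0.74, [569.7, -169.9]), ([250.0, 230.0], 0.48, [513.9, -105.5])]
panel [([348.0, 200.0], 0.93, [602.0, 156.9])]
panel_mouth [([345.0, 188.0], 0.73, [576.7, 178.3])]
eraser [([269.0, 214.0], 0.89, [486.4, -11.7])]
brush [([112.0, 304.0], 0.67, [445.7, -426.5])]
sprayer [([353.0, 137.0], 0.57, [427.1, 436.5]), ([112.0, 302.0], 0.48, [440.8, -423.6])]
top [ 256.  -17. 1568.] 532.8985689666954
pack [([378.0, 175.0], 0.72, [596.9, -309.8]), ([331.0, 255.0], 0.62, [357.9, -168.5]), ([329.0, 185.0], 0.56, [564.6, -163.7])]
charger [([324.0, 186.0], 0.67, [565.7, -149.8])]
charger_mouth [([324.0, 191.0], 0.96, [548.2, -150.9])]
charger_pad [([308.0, 204.0], 0.84, [506.6, -100.3])]
panel [([219.0, 175.0], 0.85, [596.6, 165.9])]
panel_mouth [([221.0, 179.0], 0.77, [582.3, 157.1])]
eraser [([275.0, 204.0], 0.7, [510.6, -4.3]), ([328.0, 189.0], 0.64, [556.4, -162.6]), ([418.0, 224.0], 0.51, [453.2, -427.6])]
brush [([416.0, 223.0], 0.65, [454.7, -423.5])]
sprayer [([121.0, 233.0], 0.6, [418.5, 451.7])]
1.0 [3.14146397e+00 1.79062645e-05 2.72683500e+00] [221.65718221 503.37550393 205.52444967] 18.8
```

View pics/scene0.png

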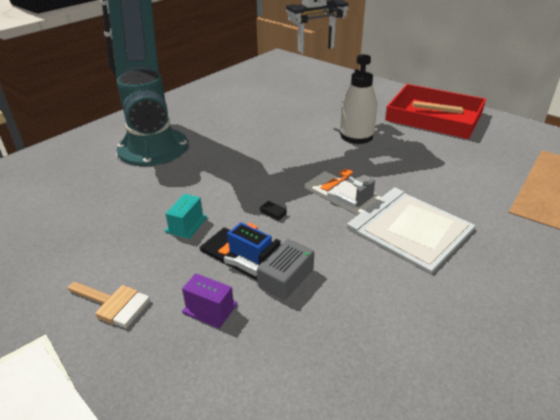

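View pics/top0.png

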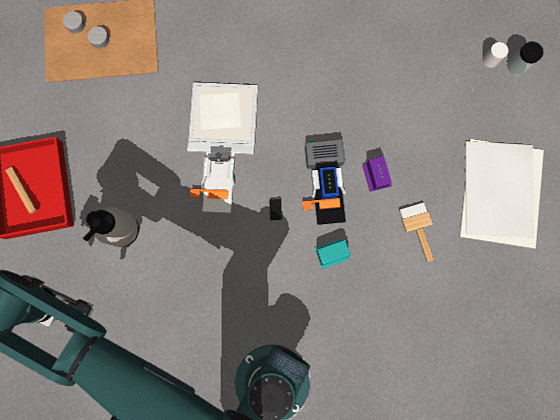

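The charger with the blue pack is at top (325,180) and the panel's rail at top (218,180). Both run roughly along world +x. The purple (377,172) and turquoise (333,252) packs are look-alikes. I'll move in for a closer look at the panel first, then the charger.

Request:
send_rows(
  increments=[
    {"xyz": [0, 0, -20], "yaw": -0.1037},
    {"xyz": [0, 0, -20], "yaw": -0.1037},
    {"xyz": [0, 0, -20], "yaw": -0.1037},
    {"xyz": [0, 0, -20], "yaw": -0.1037},
    {"xyz": [0, -40, 0], "yaw": 0},
    {"xyz": [0, -40, 0], "yaw": 0},
    {"xyz": [0, -40, 0], "yaw": 0},
    {"xyz": [0, -40, 0], "yaw": 0},
    {"xyz": [0, -40, 0], "yaw": 0},
    {"xyz": [-32, -24, 0], "yaw": 0},
    {"xyz": [-32, -24, 0], "yaw": 0},
    {"xyz": [-32, -24, 0], "yaw": 0},
    {"xyz": [-32, -24, 0], "yaw": 0},
    {"xyz": [-32, -24, 0], "yaw": 0},
    {"xyz": [-32, -24, 0], "yaw": 0},
    {"xyz": [-32, -24, 0], "yaw": 0},
    {"xyz": [0, 0, 0], "yaw": 0},
    {"xyz": [0, 0, 0], "yaw": 0},
  ],
)

```text
time: 2.5
eef_pos: [446.5, 134.1, 284.6]
tool_rot: [-3.142, -0.002, 3.138]
wrist_force: [-0.2, 0.6, 0.1]
gripper_width: 94.1
grasp_force: 0.0
```

```bash
cat >> h.py <<'E'
def wray(p,px):
    R=np.array(p['R']);t=np.array(p['t']);c=-R.T@t
    u=np.array([(px[0]-p['cx'])/p['fx'],(px[1]-p['cy'])/p['fy']]);th=np.linalg.norm(u)
    d=np.r_[u/max(th,1e-9)*np.sin(th),np.cos(th)];return c,R.T@d
def wonz(p,px,z):
    c,d=wray(p,px);return c+d*(z-c[2])/d[2]
def rect(p,xr,yr,z,s=1.0):
    # orthographic rectified view of plane z; rows: x decreasing downward, cols: y decreasing; s px/mm
    R=np.array(p['R']);t=np.array(p['t'])
    xs=np.arange(xr[1],xr[0],-1/s);ys=np.arange(yr[1],yr[0],-1/s)
    Y,X=np.meshgrid(ys,xs);P=np.stack([X,Y,np.full_like(X,z)],-1)@R.T+t
    rr=np.hypot(P[...,0],P[...,1]);th=np.arctan2(rr,P[...,2]);k=th/np.maximum(rr,1e-9)
    return cv2.remap(p['color'][:,:,::-1].copy(),(p['cx']+p['fx']*P[...,0]*k).astype('f4'),(p['cy']+p['fy']*P[...,1]*k).astype('f4'),cv2.INTER_CUBIC)
E
python3 - <<'E'
from h import *
p=bot.capture('wrist');cv2.imwrite('pics/w1.png',p['color'][:,:,::-1])
print((-np.array(p['R']).T@np.array(p['t'])).round(),p['fx'],np.round(p['R'],2).tolist())
for k,z in dict(charger_mouth=14,charger_pad=22,panel=0,panel_mouth=14,pack=14).items():
    print(k,[(np.round(o['at']).tolist(),round(o['confidence'],2),wonz(p,o['at'],z).round(1)[:2].tolist()) for o in bot.tip_of(p,k)[:4]])
im=rect(p,(440,840),(20,300),14,1.5);cv2.imwrite('pics/r1.png',im)
s=bot.read_state();print(s['time'],s['tool_rot'],s['eef_pos'],s['wrist_force'],s['joints'])
E
```

```text
[369. 135. 464.] 325.19226210127806 [[0.0, 1.0, -0.0], [0.96, -0.0, 0.27], [0.27, -0.0, -0.96]]
charger_mouth [([106.0, 244.0], 0.7, [556.5, -154.8])]
charger_pad [([129.0, 216.0], 0.62, [506.8, -97.7])]
panel [([301.0, 271.0], 0.82, [605.2, 167.1])]
panel_mouth [([300.0, 263.0], 0.85, [584.2, 164.0])]
pack [([89.0, 127.0], 0.77, [364.5, -161.1]), ([107.0, 250.0], 0.56, [567.7, -155.7])]
2.8 [ 3.14112846e+00  1.20282128e-03 -3.13933472e+00] [444.83607404 136.41286898 286.10293653] [-0.34049787 -0.61702342 -0.02682752] [ 1.75416039e-01 -1.05052152e-01  1.40318911e+00  2.59512157e-04
  1.84219087e+00 -1.39756877e+00]
```

View pics/r1.png

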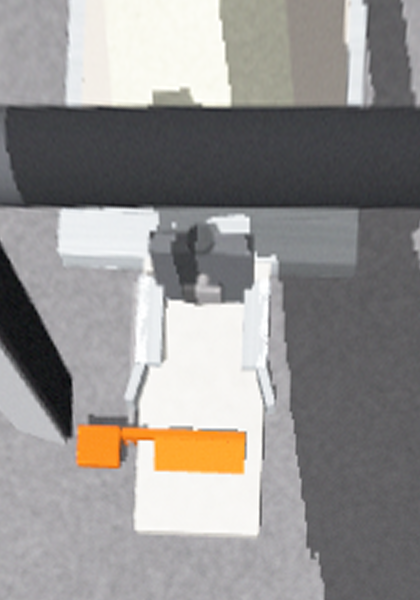

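Request:
send_rows(
  increments=[
    {"xyz": [3, -36.4, 6]},
    {"xyz": [3, -36.4, 6]},
    {"xyz": [3, -36.4, 6]},
    {"xyz": [3, -36.4, 6]},
    {"xyz": [3, -36.4, 6]},
    {"xyz": [3, -36.4, 6]},
    {"xyz": [3, -36.4, 6]},
    {"xyz": [3, -36.4, 6]},
    {"xyz": [0, 0, 0]},
    {"xyz": [0, 0, 0]},
  ],
)

```text
schema error: expected keys xyz, yaw
```

Run:
```python
from h import *
p=bot.capture('wrist')
for k,z in dict(charger=0,charger_mouth=14,charger_pad=22,pack=14).items():
    print(k,[(np.round(o['at']).tolist(),round(o['confidence'],2),wonz(p,o['at'],z).round(1)[:2].tolist()) for o in bot.tip_of(p,k)[:4]])
im=rect(p,(400,680),(-250,-60),14,2);cv2.imwrite('pics/r2.png',im)
np.savez('p2.npz',**{k:v for k,v in p.items()})
s=bot.read_state();print(s['time'],s['tool_rot'],s['eef_pos'])
```

```text
charger [([108.0, 248.0], 0.59, [571.9, -159.8]), ([474.0, 166.0], 0.49, [428.3, 453.6])]
charger_mouth [([104.0, 242.0], 0.78, [555.4, -157.5])]
charger_pad [([129.0, 216.0], 0.79, [507.0, -96.2]), ([298.0, 264.0], 0.41, [582.0, 164.6])]
pack [([102.0, 249.0], 0.74, [568.1, -162.7]), ([89.0, 125.0], 0.55, [363.8, -159.0]), ([296.0, 272.0], 0.27, [598.5, 161.8])]
3.05 [ 3.14146037e+00  4.87493558e-04 -3.14059827e+00] [445.33859135 135.79794011 285.70109822]
```

View pics/r2.png

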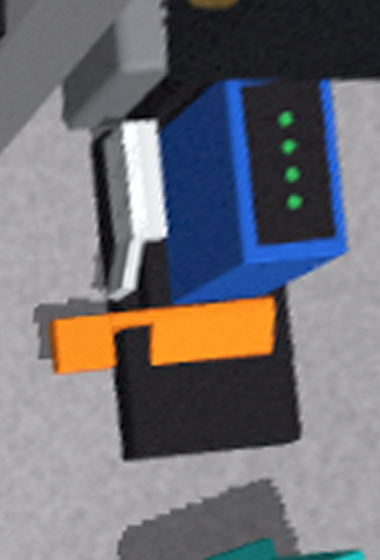

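The charger's yaw is about +0.1. Its pad is at rectified (83,346), which is roughly x=507, y=-97. Going closer.

Request:
send_rows(
  increments=[
    {"xyz": [3, -36.4, 6], "yaw": 0},
    {"xyz": [3, -36.4, 6], "yaw": 0},
    {"xyz": [3, -36.4, 6], "yaw": 0},
    {"xyz": [3, -36.4, 6], "yaw": 0},
    {"xyz": [3, -36.4, 6], "yaw": 0},
    {"xyz": [3, -36.4, 6], "yaw": 0},
    {"xyz": [3, -36.4, 6], "yaw": 0},
    {"xyz": [3, -36.4, 6], "yaw": 0},
    {"xyz": [0, 0, 0], "yaw": 0},
    {"xyz": [0, 0, 0], "yaw": 0},
  ],
)

```text
time: 3.88
eef_pos: [421.0, -157.0, 236.8]
tool_rot: [3.14, -0.001, 3.138]
wrist_force: [0.3, 0.6, 0.8]
gripper_width: 94.3
grasp_force: 0.0
```

Run:
```python
from h import *
p=bot.capture('wrist')
for k,z in dict(charger=0,charger_mouth=14,charger_pad=22,pack=14).items():
    print(k,[(np.round(o['at']).tolist(),round(o['confidence'],2),wonz(p,o['at'],z).round(1)[:2].tolist()) for o in bot.tip_of(p,k)[:4]])
im=rect(p,(400,640),(-250,-60),14,2.5);cv2.imwrite('pics/r3.png',im)
np.savez('p3.npz',**{k:v for k,v in p.items()})
s=bot.read_state();print(s['time'],s['tool_rot'],s['eef_pos'])
```

```text
charger []
charger_mouth [([388.0, 230.0], 0.31, [489.6, -10.4])]
charger_pad [([324.0, 246.0], 0.76, [507.7, -99.9])]
pack [([279.0, 281.0], 0.84, [563.2, -158.5]), ([183.0, 296.0], 0.83, [591.9, -300.9]), ([270.0, 135.0], 0.69, [364.2, -168.5])]
4.1333 [-3.14149185e+00  1.02812496e-03 -3.13908925e+00] [ 422.09658074 -154.5534567   238.00252703]
```

View pics/r3.png

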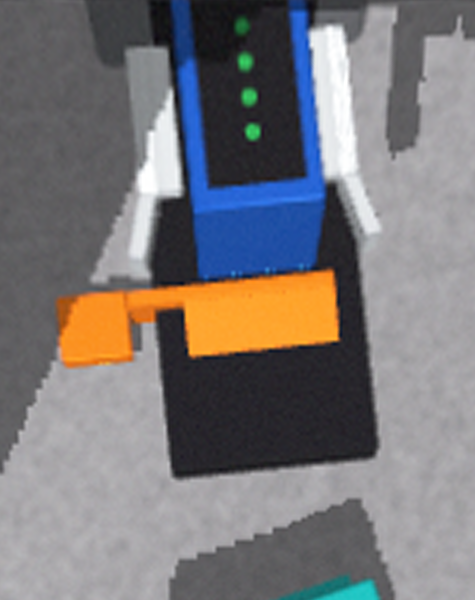

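The charger floor's near edge runs from (175,470) to (376,452), with the pad at (95,330). The block's top front corners are at (195,210) and (322,197).

Run:
```python
from h import *
p=dict(np.load('p3.npz'))
R=p['R'];t=p['t'];c=-R.T@t
def up(px,z):
    P=np.array([640-px[1]/2.5,-60-px[0]/2.5,14.]);return (c+(P-c)*(z-c[2])/(14-c[2])).round(1)
print('cam',c.round(1))
for n,px,z in [('bl',(173,470),14),('br',(377,452),14),('L0',(175,0),74),('L1',(195,210),74),('R0',(303,0),74),('R1',(322,197),74),('padc',(95,329),22)]: print(n,up(px,z)[:2])
# refined: rectify at z=74 and segment blue top rim
im=rect(p,(500,640),(-220,-100),74,4);hsv=cv2.cvtColor(im,cv2.COLOR_BGR2HSV)
m=cv2.inRange(hsv,(105,120,120),(120,255,255))
cv2.imwrite('pics/m.png',np.hstack([im,cv2.merge([m]*3)]))
```

```text
cam [ 343.2 -156.1  415.9]
bl [ 452.  -129.2]
br [ 459.2 -210.8]
L0 [ 595.7 -133.9]
L1 [ 524.2 -140.7]
R0 [ 595.7 -177.5]
R1 [ 528.7 -183.9]
padc [505.1 -99.2]
```

Request:
send_rows(
  jaw=0,
  increments=[
    {"xyz": [-21, 14, 30], "yaw": -0.05},
    {"xyz": [-21, 14, 30], "yaw": -0.05},
    {"xyz": [-21, 14, 30], "yaw": 0},
    {"xyz": [-21, 14, 30], "yaw": 0},
    {"xyz": [0, 0, 30], "yaw": 0},
    {"xyz": [0, 0, 25], "yaw": 0},
    {"xyz": [0, 0, 20], "yaw": 0},
    {"xyz": [0, 0, 0], "yaw": 0},
    {"xyz": [0, 0, 0], "yaw": 0},
    {"xyz": [0, 0, 0], "yaw": 0},
  ],
)

```text
time: 4.97
eef_pos: [503.2, -94.4, 44.2]
tool_rot: [-3.141, 0.003, -3.04]
wrist_force: [0.1, 0.4, 1.3]
gripper_width: 31.1
grasp_force: 0.0
```

Request:
send_rows(
  increments=[
    {"xyz": [-2, -4.8, 0], "yaw": 0.005},
    {"xyz": [0, 0, 6], "yaw": 0},
    {"xyz": [0, 0, 6], "yaw": 0},
    {"xyz": [0, 0, 4], "yaw": 0},
    {"xyz": [0, 0, 2], "yaw": 0},
    {"xyz": [0, 0, 2], "yaw": 0},
    {"xyz": [0, 0, 2], "yaw": 0},
    {"xyz": [0, 0, 0], "yaw": 0},
    {"xyz": [0, 0, 0], "yaw": 0},
  ],
)

```text
time: 5.72
eef_pos: [504.5, -99.3, 20.4]
tool_rot: [-3.142, 0.0, -3.047]
wrist_force: [0.2, -0.7, 0.6]
gripper_width: 0.3
grasp_force: 0.1
```

Request:
send_rows(
  increments=[
    {"xyz": [0, 0, 1], "yaw": 0},
    {"xyz": [0, 0, 1], "yaw": 0},
    {"xyz": [0, 0, 1], "yaw": 0},
    {"xyz": [0, 0, 0], "yaw": 0},
    {"xyz": [0, 0, 0], "yaw": 0},
  ],
)

```text
time: 6.13
eef_pos: [504.6, -99.3, 17.6]
tool_rot: [-3.141, 0.001, -3.047]
wrist_force: [-1.5, -0.1, 3.6]
gripper_width: 0.3
grasp_force: 1.5
```

Request:
send_rows(
  increments=[
    {"xyz": [0, 0, 0.8], "yaw": 0},
    {"xyz": [0, 0, 0.8], "yaw": 0},
    {"xyz": [0, 0, 0.8], "yaw": 0},
    {"xyz": [0, 0, 0.6], "yaw": 0},
    {"xyz": [0, 0, 0], "yaw": 0},
    {"xyz": [0, 0, 0], "yaw": 0},
  ],
)

```text
time: 6.63
eef_pos: [504.7, -99.3, 15.0]
tool_rot: [-3.142, 0.001, -3.047]
wrist_force: [-1.1, 1.5, 5.3]
gripper_width: 0.6
grasp_force: 2.6
```

Run:
```python
from h import *
p=bot.capture('wrist')
im=rect(p,(440,640),(-230,-60),14,2.5);cv2.imwrite('pics/r4.png',im)
s=bot.read_state();print(s['time'],s['eef_pos'],s['wrist_force'])
```

```text
6.6833 [504.70674342 -99.30465035  15.00955132] [-1.85535132  1.30843782  5.28431384]
```

View pics/r4.png

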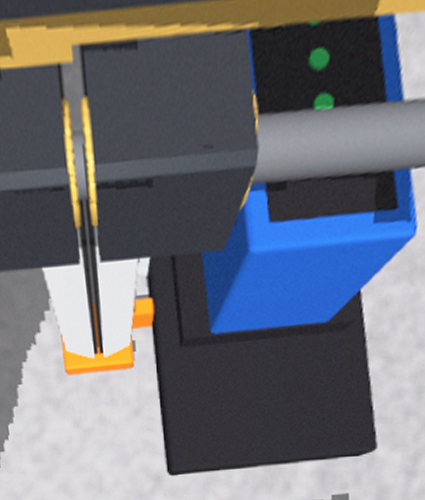

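Ejected: the pack's flange now covers the catch, with its rear edge at about row 345. Releasing and measuring the pack again.

Request:
send_rows(
  increments=[
    {"xyz": [0, 0, -15], "yaw": 0},
    {"xyz": [0, 0, -35], "yaw": 0},
    {"xyz": [0, 0, -35], "yaw": 0},
    {"xyz": [0, 0, -40], "yaw": 0},
    {"xyz": [18, -30, -20], "yaw": 0},
    {"xyz": [18, -30, 0], "yaw": 0},
    {"xyz": [0, 0, 0], "yaw": 0},
    {"xyz": [0, 0, 0], "yaw": 0},
    {"xyz": [0, 0, 0], "yaw": 0},
  ],
  jaw=94,
)

```text
time: 7.43
eef_pos: [473.9, -162.1, 158.3]
tool_rot: [3.14, -0.001, -3.047]
wrist_force: [0.5, 0.1, 0.2]
gripper_width: 56.9
grasp_force: 0.0
```

Run:
```python
from h import *
p=bot.capture('wrist')
print([(np.round(o['at']).tolist(),round(o['confidence'],2),wonz(p,o['at'],14).round(1)[:2].tolist()) for o in bot.tip_of(p,'pack')[:4]])
im=rect(p,(450,610),(-220,-100),74,3.5);cv2.imwrite('pics/r5.png',im)
s=bot.read_state();print(s['time'],s['eef_pos'],s['tool_rot'],s['wrist_force'])
```

```text
[([153.0, 281.0], 0.9, [592.0, -303.3]), ([278.0, 259.0], 0.8, [545.3, -157.6]), ([282.0, 89.0], 0.63, [367.6, -170.0])]
7.5333 [ 474.08848647 -161.44650515  158.2023577 ] [ 3.13995867e+00 -1.64460885e-03 -3.04560567e+00] [-1.44056628 -0.25157411 -0.66202898]
```

View pics/r5.png

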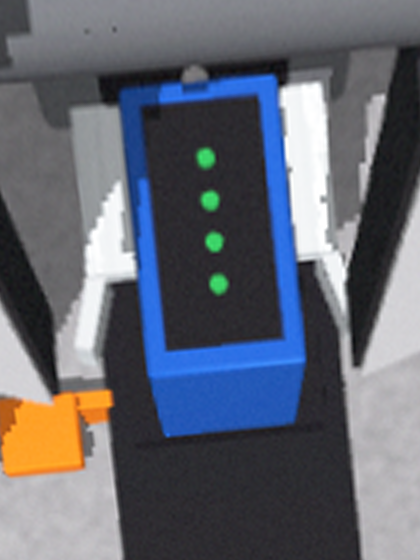

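Request:
send_rows(
  increments=[
    {"xyz": [-24, -2, 0], "yaw": 0},
    {"xyz": [-24, -2, 0], "yaw": 0},
    {"xyz": [-23.8, -1.9, 0], "yaw": 0},
    {"xyz": [0, 0, 10], "yaw": 0},
    {"xyz": [0, 0, 20], "yaw": 0},
    {"xyz": [0, 0, 25], "yaw": 0},
    {"xyz": [0, 0, 25], "yaw": 0},
    {"xyz": [0, 0, 25], "yaw": 0},
    {"xyz": [0, 0, 13], "yaw": 0},
    {"xyz": [0, 0, 0], "yaw": 0},
    {"xyz": [0, 0, 0], "yaw": 0},
  ],
)

```text
time: 8.45
eef_pos: [545.1, -160.3, 39.9]
tool_rot: [3.14, -0.003, -3.045]
wrist_force: [0.4, -0.4, 0.4]
gripper_width: 94.1
grasp_force: 0.0
```

Request:
send_rows(
  jaw=30,
  increments=[
    {"xyz": [0, 0, 0], "yaw": 0},
    {"xyz": [0, 0, 0], "yaw": 0},
    {"xyz": [0, 0, 0], "yaw": 0},
    {"xyz": [0, 0, 0], "yaw": 0},
    {"xyz": [0, 0, 0], "yaw": 0},
    {"xyz": [0, 0, 0], "yaw": 0},
    {"xyz": [0, 0, 0], "yaw": 0},
    {"xyz": [0, 0, 0], "yaw": 0},
    {"xyz": [0, 0, 0], "yaw": 0},
    {"xyz": [0, 0, 0], "yaw": 0},
  ],
)

```text
time: 9.28
eef_pos: [546.3, -161.5, 41.6]
tool_rot: [3.141, 0.0, -3.047]
wrist_force: [0.4, -0.5, 0.4]
gripper_width: 45.8
grasp_force: 30.0
```

Request:
send_rows(
  increments=[
    {"xyz": [2, 0, 0], "yaw": 0},
    {"xyz": [3, 0, 0], "yaw": 0},
    {"xyz": [4, 0, 0], "yaw": 0},
    {"xyz": [5, 0, 0], "yaw": 0},
    {"xyz": [5, 0, 0], "yaw": 0},
    {"xyz": [0, 0, 0], "yaw": 0},
  ],
)

```text
time: 9.78
eef_pos: [526.1, -163.5, 41.6]
tool_rot: [3.142, -0.001, -3.047]
wrist_force: [-2.2, 0.1, 2.8]
gripper_width: 45.7
grasp_force: 30.0
```

Request:
send_rows(
  increments=[
    {"xyz": [5, 0, 0], "yaw": 0},
    {"xyz": [5, 0, 0], "yaw": 0},
    {"xyz": [5, 0, 0], "yaw": 0},
    {"xyz": [5, 0, 0], "yaw": 0},
    {"xyz": [5, 0, 0], "yaw": 0},
    {"xyz": [5, 0, 0], "yaw": 0},
    {"xyz": [5, 0, 0], "yaw": 0},
    {"xyz": [0, 0, 0], "yaw": 0},
    {"xyz": [0, 0, -2], "yaw": 0},
    {"xyz": [0, 0, -3], "yaw": 0},
    {"xyz": [0, 0, 0], "yaw": 0},
  ],
)

```text
time: 10.7
eef_pos: [492.1, -166.5, 46.2]
tool_rot: [3.141, -0.001, -3.047]
wrist_force: [-0.4, -0.5, -2.9]
gripper_width: 45.7
grasp_force: 30.0
```

Request:
send_rows(
  increments=[
    {"xyz": [0, 0, -20], "yaw": 0},
    {"xyz": [0, 0, -30], "yaw": 0.03},
    {"xyz": [0, 0, -38], "yaw": 0.04},
    {"xyz": [0, 0, -38], "yaw": 0.04},
    {"xyz": [3, 20, -25], "yaw": 0.015},
    {"xyz": [6, 35, 0], "yaw": 0},
    {"xyz": [6, 35, 0], "yaw": 0},
    {"xyz": [6, 35, 0], "yaw": 0},
    {"xyz": [6, 35, 0], "yaw": 0},
    {"xyz": [6, 35, 0], "yaw": 0},
    {"xyz": [0, 0, 0], "yaw": 0},
    {"xyz": [0, 0, 0], "yaw": 0},
    {"xyz": [0, 0, 0], "yaw": 0},
  ],
)

```text
time: 11.78
eef_pos: [464.8, 29.1, 196.7]
tool_rot: [-3.141, -0.002, 3.112]
wrist_force: [-0.8, -0.1, -3.0]
gripper_width: 46.0
grasp_force: 30.0
```

Run:
```python
from h import *
p=bot.capture('wrist')
for k,z in dict(panel=0,panel_mouth=14).items():
    print(k,[(np.round(o['at']).tolist(),round(o['confidence'],2),wonz(p,o['at'],z).round(1)[:2].tolist()) for o in bot.tip_of(p,k)[:4]])
im=rect(p,(470,650),(90,250),14,3);cv2.imwrite('pics/r6.png',im)
np.savez('p6.npz',**{k:v for k,v in p.items()})
s=bot.read_state();print(s['time'],s['eef_pos'],s['tool_rot'],s['wrist_force'],s['gripper_width'])
```

```text
panel [([384.0, 282.0], 0.89, [602.9, 166.0])]
panel_mouth [([387.0, 279.0], 0.93, [589.7, 165.6])]
11.9333 [465.16137328  28.06540391 197.0173776 ] [-3.14130271e+00 -9.24511258e-04  3.10962928e+00] [ 0.81223937 -0.96910093 -3.763809  ] 45.5873102411874
```

View pics/r6.png

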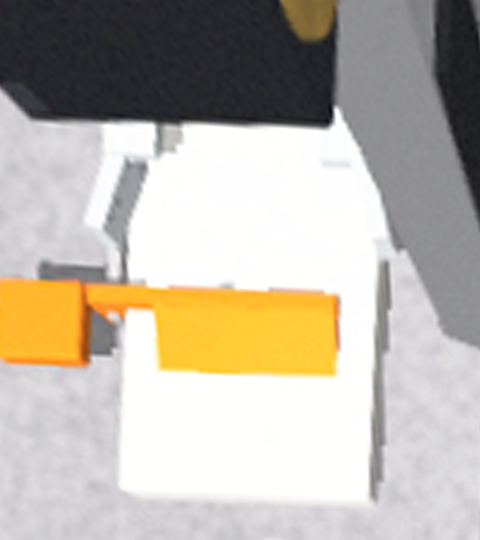

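Panel floor near edge runs (120,489)–(370,500). That gives a mid-edge at (485.2,168.3), yaw of about −0.033, and agrees with the first view. Going above the set-down place.

Request:
send_rows(
  increments=[
    {"xyz": [-15.2, 35, 0], "yaw": 0},
    {"xyz": [-15.2, 35, 0], "yaw": 0},
    {"xyz": [-15.2, 35, 0], "yaw": 0.002},
    {"xyz": [-15.1, 35.2, 0], "yaw": 0},
    {"xyz": [0, 0, 30], "yaw": 0},
    {"xyz": [0, 0, 40], "yaw": 0},
    {"xyz": [0, 0, 35], "yaw": 0},
    {"xyz": [0, 0, 22], "yaw": 0},
    {"xyz": [0, 0, 10], "yaw": 0},
    {"xyz": [0, 0, 0], "yaw": 0},
    {"xyz": [0, 0, 0], "yaw": 0},
  ],
)

```text
time: 12.85
eef_pos: [530.9, 166.8, 61.1]
tool_rot: [3.141, 0.001, 3.108]
wrist_force: [-0.1, 0.8, -4.3]
gripper_width: 46.1
grasp_force: 30.0
```

Run:
```python
from h import *
p=bot.capture('wrist')
im=rect(p,(460,640),(90,250),22,3);cv2.imwrite('pics/r7.png',im)
s=[bot.read_state()];print(s[0]['time'],s[0]['eef_pos'],s[0]['tool_rot'],s[0]['wrist_force'],s[0]['moment'])
```

```text
12.9 [531.830072   167.18723141  62.51014397] [3.14071047 0.00348374 3.10843605] [ 1.84951784 -0.0548337  -3.50429105] [ 0.11210135  0.01795492 -0.02796966]
```

View pics/r7.png

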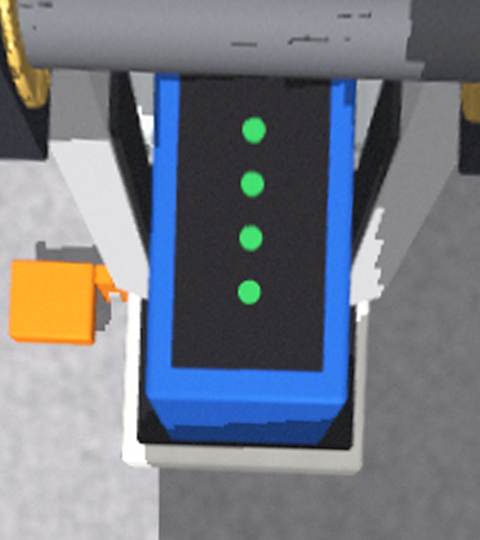

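The pack is centred over the floor to within about 1 mm (flange mid-column 245, floor mid-column 243). Lowering.

Request:
send_rows(
  increments=[
    {"xyz": [0, 0, 6], "yaw": 0},
    {"xyz": [0, 0, 6], "yaw": 0},
    {"xyz": [0, 0, 3], "yaw": 0},
    {"xyz": [0, 0, 2], "yaw": 0},
    {"xyz": [0, 0, 1.5], "yaw": 0},
    {"xyz": [0, 0, 0], "yaw": 0},
  ],
)

```text
time: 13.4
eef_pos: [530.4, 167.6, 42.3]
tool_rot: [3.141, 0.001, 3.11]
wrist_force: [0.5, -1.0, -2.0]
gripper_width: 45.7
grasp_force: 30.0
```

Request:
send_rows(
  increments=[
    {"xyz": [0, 0, 1], "yaw": 0},
    {"xyz": [0, 0, 0], "yaw": 0},
    {"xyz": [0, 0, 0.5], "yaw": 0},
    {"xyz": [0, 0, 0], "yaw": 0},
  ],
)

```text
time: 13.73
eef_pos: [530.5, 167.6, 41.6]
tool_rot: [3.141, 0.001, 3.11]
wrist_force: [-0.5, -1.2, 3.6]
gripper_width: 46.1
grasp_force: 30.0
```

Request:
send_rows(
  increments=[
    {"xyz": [-2, 0, 0], "yaw": 0},
    {"xyz": [-3, 0, 0], "yaw": 0},
    {"xyz": [-3, 0, 0], "yaw": 0},
    {"xyz": [-3, 0, 0], "yaw": 0},
    {"xyz": [-3, 0, 0], "yaw": 0},
    {"xyz": [0, 0, 0], "yaw": 0},
  ],
)

```text
time: 14.23
eef_pos: [544.9, 167.4, 41.6]
tool_rot: [3.141, 0.001, 3.11]
wrist_force: [-0.8, -0.3, 5.5]
gripper_width: 46.1
grasp_force: 30.0
```

Request:
send_rows(
  increments=[
    {"xyz": [-2, 0, -0.4], "yaw": 0},
    {"xyz": [-2, 0, 0], "yaw": 0},
    {"xyz": [-2, 0, 0], "yaw": 0},
    {"xyz": [-2, 0, 0], "yaw": 0},
    {"xyz": [-2, 0, 0], "yaw": 0},
    {"xyz": [0, 0, 0], "yaw": 0},
  ],
)

```text
time: 14.73
eef_pos: [554.6, 167.0, 41.5]
tool_rot: [3.141, 0.001, 3.11]
wrist_force: [-2.9, 0.6, 5.0]
gripper_width: 45.6
grasp_force: 30.0
```

Request:
send_rows(
  increments=[
    {"xyz": [-2, 0, -0.4], "yaw": 0},
    {"xyz": [-2, 0, 0], "yaw": 0},
    {"xyz": [-2, 0, 0], "yaw": 0},
    {"xyz": [-2, 0, 0], "yaw": 0},
    {"xyz": [-2, 0, 0], "yaw": 0},
    {"xyz": [0, 0, 0], "yaw": 0},
  ],
)

```text
time: 15.23
eef_pos: [564.7, 166.5, 41.5]
tool_rot: [3.141, 0.001, 3.11]
wrist_force: [-1.7, 0.6, 4.3]
gripper_width: 46.0
grasp_force: 30.0
```

Request:
send_rows(
  increments=[
    {"xyz": [-2, 0, -0.2], "yaw": 0},
    {"xyz": [-2, 0, 0], "yaw": 0},
    {"xyz": [-2, 0, 0], "yaw": 0},
    {"xyz": [-2, 0, 0], "yaw": 0},
    {"xyz": [0, 0, 0], "yaw": 0},
  ],
)

```text
time: 15.65
eef_pos: [572.6, 166.2, 41.6]
tool_rot: [3.141, 0.001, 3.11]
wrist_force: [-1.8, -0.4, 3.6]
gripper_width: 45.6
grasp_force: 30.0
```

Request:
send_rows(
  increments=[
    {"xyz": [-1.5, 0, 0], "yaw": 0},
    {"xyz": [-1.5, 0, 0], "yaw": 0},
    {"xyz": [-1.5, 0, 0], "yaw": 0},
    {"xyz": [0, 0, 0], "yaw": 0},
  ],
)

```text
time: 15.98
eef_pos: [576.9, 166.1, 41.6]
tool_rot: [3.141, 0.001, 3.11]
wrist_force: [-1.4, 0.4, 4.9]
gripper_width: 45.7
grasp_force: 30.0
```

Request:
send_rows(
  increments=[
    {"xyz": [-1.5, 0, 0], "yaw": 0},
    {"xyz": [-1.5, 0, 0], "yaw": 0},
    {"xyz": [-1.5, 0, 0], "yaw": 0},
    {"xyz": [0, 0, 0], "yaw": 0},
  ],
)

```text
time: 16.32
eef_pos: [581.3, 165.9, 41.6]
tool_rot: [3.141, 0.0, 3.11]
wrist_force: [-2.1, 0.1, 4.9]
gripper_width: 46.1
grasp_force: 30.0
```

Request:
send_rows(
  increments=[
    {"xyz": [-1.5, 0, 0], "yaw": 0},
    {"xyz": [-1.5, 0, 0], "yaw": 0},
    {"xyz": [-1.5, 0, 0], "yaw": 0},
    {"xyz": [0, 0, 0], "yaw": 0},
  ],
)

```text
time: 16.65
eef_pos: [584.1, 165.8, 41.7]
tool_rot: [-3.142, -0.003, 3.11]
wrist_force: [-6.3, -0.0, 7.6]
gripper_width: 45.5
grasp_force: 30.0
```

Request:
send_rows(
  increments=[
    {"xyz": [-1, 0, 0], "yaw": 0},
    {"xyz": [-1, 0, 0], "yaw": 0},
    {"xyz": [-1, 0, 0], "yaw": 0},
    {"xyz": [0, 0, 0], "yaw": 0},
  ],
)

```text
time: 16.98
eef_pos: [585.9, 165.8, 41.8]
tool_rot: [-3.141, -0.006, 3.11]
wrist_force: [-9.7, -0.1, 9.5]
gripper_width: 46.0
grasp_force: 30.0
```

Request:
send_rows(
  increments=[
    {"xyz": [-1, 0, -0.4], "yaw": 0},
    {"xyz": [-1, 0, -0.4], "yaw": 0},
    {"xyz": [-1, 0, 0], "yaw": 0},
    {"xyz": [0, 0, 0], "yaw": 0},
  ],
)

```text
time: 17.32
eef_pos: [588.3, 165.7, 41.8]
tool_rot: [-3.141, -0.007, 3.11]
wrist_force: [-9.4, 0.6, 7.9]
gripper_width: 45.8
grasp_force: 30.0
```

Request:
send_rows(
  increments=[
    {"xyz": [-1, 0, 0], "yaw": 0},
    {"xyz": [-1, 0, 0], "yaw": 0},
    {"xyz": [-1, 0, 0], "yaw": 0},
    {"xyz": [0, 0, 0], "yaw": 0},
  ],
)

```text
time: 17.65
eef_pos: [590.9, 165.6, 41.9]
tool_rot: [-3.141, -0.008, 3.11]
wrist_force: [-10.4, -0.3, 9.0]
gripper_width: 45.8
grasp_force: 30.0
```

Request:
send_rows(
  increments=[
    {"xyz": [-1, 0, 0], "yaw": 0},
    {"xyz": [-0.5, 0, 0], "yaw": 0},
    {"xyz": [0, 0, 0], "yaw": 0},
  ],
)

```text
time: 17.9
eef_pos: [592.1, 165.5, 41.9]
tool_rot: [-3.141, -0.009, 3.11]
wrist_force: [-10.8, -1.1, 10.6]
gripper_width: 45.8
grasp_force: 30.0
```

Request:
send_rows(
  increments=[
    {"xyz": [-0.7, 0, 0], "yaw": 0},
    {"xyz": [-0.5, 0, 0], "yaw": 0},
    {"xyz": [0, 0, 0], "yaw": 0},
  ],
)

```text
time: 18.15
eef_pos: [593.2, 165.5, 41.9]
tool_rot: [-3.141, -0.009, 3.11]
wrist_force: [-11.1, -0.6, 9.1]
gripper_width: 45.7
grasp_force: 30.0
```

Request:
send_rows(
  increments=[
    {"xyz": [-0.8, 0, 0], "yaw": 0},
    {"xyz": [0, 0, 0], "yaw": 0},
    {"xyz": [0, 0, 0], "yaw": 0},
  ],
)

```text
time: 18.4
eef_pos: [594.0, 165.5, 41.9]
tool_rot: [-3.141, -0.009, 3.11]
wrist_force: [-11.7, -0.6, 9.6]
gripper_width: 45.5
grasp_force: 30.0
```

Run:
```python
from h import *
p=bot.capture('wrist')
im=rect(p,(500,660),(100,230),22,4);im2=p['color'][:,:,::-1]
cv2.imwrite('pics/r8.png',im)
s=bot.read_state();print(s['time'],s['eef_pos'],s['wrist_force'])
```

```text
18.45 [593.97750131 165.47271267  41.87788191] [-11.49395075  -0.50473991   9.77186071]
```

View pics/r8.png

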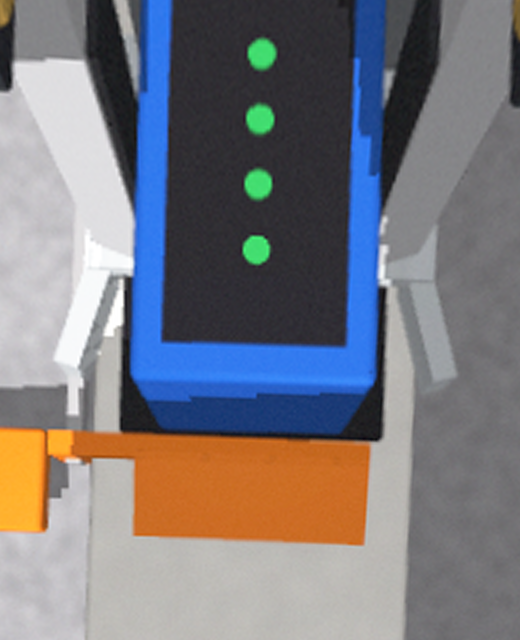

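The flange's rear edge (row 437) sits right at the catch face. Easing off will show whether it holds.

Request:
send_rows(
  increments=[
    {"xyz": [1, 0, 0], "yaw": 0},
    {"xyz": [1, 0, 0], "yaw": 0},
    {"xyz": [1, 0, 0], "yaw": 0},
    {"xyz": [0, 0, 0], "yaw": 0},
  ],
)

```text
time: 18.78
eef_pos: [593.6, 165.5, 41.6]
tool_rot: [-3.141, -0.003, 3.11]
wrist_force: [-4.7, -0.1, 4.9]
gripper_width: 45.3
grasp_force: 30.0
```

Request:
send_rows(
  increments=[
    {"xyz": [1, 0, 0], "yaw": 0},
    {"xyz": [1, 0, 0], "yaw": 0},
    {"xyz": [0.5, 0, 0], "yaw": 0},
    {"xyz": [0, 0, 0], "yaw": 0},
  ],
)

```text
time: 19.12
eef_pos: [593.2, 165.4, 41.6]
tool_rot: [3.141, 0.001, 3.109]
wrist_force: [2.4, 0.2, -1.8]
gripper_width: 45.7
grasp_force: 30.0
```

It's latched: a light pull doesn't move it. Letting go and retreating.

Request:
send_rows(
  jaw=94,
  increments=[
    {"xyz": [-0.7, 0, 0], "yaw": 0},
    {"xyz": [0, 0, 0], "yaw": 0},
    {"xyz": [0, 0, 0], "yaw": 0},
    {"xyz": [0, 0, 0], "yaw": 0},
    {"xyz": [0, 0, 0], "yaw": 0},
    {"xyz": [0, 0, 0], "yaw": 0},
    {"xyz": [0, 0, 0], "yaw": 0},
    {"xyz": [0, 0, 0], "yaw": 0},
    {"xyz": [0, 0, -10], "yaw": 0},
    {"xyz": [0, 0, -25], "yaw": 0},
    {"xyz": [0, 0, -35], "yaw": 0},
    {"xyz": [0, 0, -35], "yaw": 0},
    {"xyz": [30, 0, -20], "yaw": 0},
    {"xyz": [35, 0, 0], "yaw": 0},
    {"xyz": [30, 0, 0], "yaw": 0},
    {"xyz": [0, 0, 0], "yaw": 0},
    {"xyz": [0, 0, 0], "yaw": 0},
  ],
)

```text
time: 20.53
eef_pos: [497.6, 168.7, 168.5]
tool_rot: [3.141, 0.002, 3.11]
wrist_force: [1.4, -0.2, -0.7]
gripper_width: 93.8
grasp_force: 0.0
```

Run:
```python
from h import *
p=bot.capture('wrist')
im=rect(p,(470,660),(70,250),22,3);cv2.imwrite('pics/r9.png',im)
s=bot.read_state();print(s['time'],s['eef_pos'],s['wrist_force'])
```

```text
20.5833 [498.6155409  168.62266831 168.33849719] [-0.13434766  0.30307878 -0.14461693]
```

View pics/r9.png

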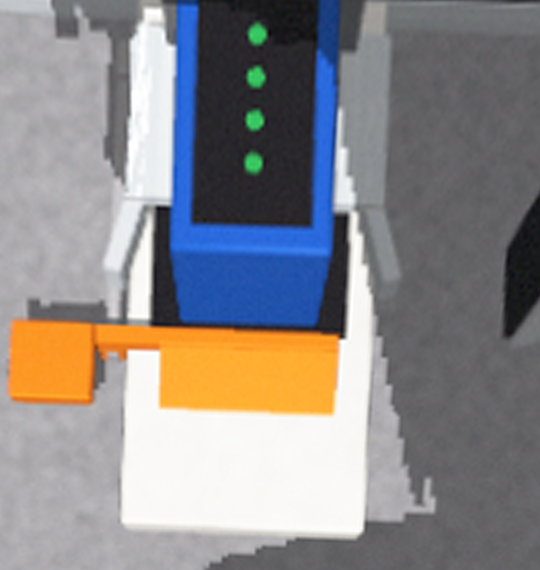

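The pack is still held, with the orange catch standing up right behind its flange (row 330). The gripper is clear, so I'm handing in.

```bash
python3 -c "from bench import bot; print(bot.hand_in())"
```

```text
the job is handed in; nothing more can be done
None
```

The blue pack came off the charger after I pressed the orange catch, and it is now latched in the light panel's rail: it held against a light pull and stayed put when released. I handed the job in at about 20.6 s, with no verdict returned.

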